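# Set the last leg of the arm-rest board

### The job

The padded arm-rest board lies upside down on the worktop with its four telescopic legs up; three legs are set and locked, and the fourth, whose orange lever is swung open, has sunk into its tube. Pull the sunken leg up by its rubber foot until it stands level with the other three, at the same length mark, and, while you hold it there, push its lever round until it is fully closed, pointing the same way as the other three levers. Finish still gripping the foot, with the leg at that height and the lever closed; leave the three set legs and the things beside the board undisturbed.

Things in the scene. Friction and masses are not known exactly. Their poses are not given: they have to be found in the camera images.
- board: White arm-rest board, 222 x 312 mm, upside down on its blue-green pad; fixed. Origin: centre of the pad face on the worktop; x across the short side, y along the long side, z up. The four legs stand at (x, y) = (+-65, +-100) mm on rails whose top is 46 mm above the worktop; which corner has the loose leg changes.
- loose_post: Fixed tube of the loose leg, upright on the board. Origin: on the leg's axis at the tube's foot, 46 mm above the worktop; axes parallel to the board's. Up from this origin: dark clamp collar, 28 mm diameter, top at 56 mm; the lever's ring, 38 mm diameter, top at 50 mm. All four posts are alike.
- loose_leg: The loose leg: 18 mm aluminium shaft with black marks every 5 mm; on top a black round rubber foot, 34 mm diameter, 28 mm tall, to grip it by. Fully sunk, its origin is loose_post's and the foot spans 59 to 87 mm above it; it rises with the leg. 0.14 kg; sinks again if let go with the lever open. It turns freely about its own axis, so a hand gripping the foot may turn.
- leg_lift (a joint): How far the loose leg is pulled up, m: 0 = fully sunk (at the start), at most 0.036. Slides with about 0.3 N of friction.
- loose_foot (a point): Centre of the top face of the loose leg's rubber foot.
- lever (a joint): Cam lever of the loose leg, rad: 0 to 0.12 = open (start), 0.9 = fully closed (stop). Closes counter-clockwise seen from above, about a vertical pivot 2.5 mm from the leg's axis toward -y of loose_post. Stays where it is left; takes about 0.1 N m, and from 0.55 on a little more (0.1 to 0.3 N m) as its cam clamps the shaft.
- lever_top (a point): Top of the lever's upright orange paddle, 33 mm from the pivot. The paddle is 6.5 mm thick, spans 23 to 44 mm from the pivot and 38 to 100 mm above loose_post's origin, so it stands beside the foot: the side of a finger gripping the foot pushes it round as the hand turns about the leg. Closed it points along +y of the board, at value 0 it points 0.9 rad clockwise of that.
- set_foot_b (a point): Centre of the top face of the rubber foot of one of the three set legs (34 mm diameter); all three stand equally high, locked, 13 to 29 mm higher than the sunken leg.
- set_foot_c (a point): The same point on the second set leg.
- set_foot_d (a point): The same point on the third set leg.
- gauze_box: Small white and blue carton lying beside the board, 64 x 106 x 45 mm; origin under its centre. Leave alone.
- tape_roll: White roll of tape lying flat, 66 mm diameter, 25 mm tall; origin under its centre. Leave alone.
- pencil: Yellow pencil lying on the worktop, 131 mm long; origin under its centre. Leave alone.

How it is judged:
On the way, in this order (a step that is already met when the one before it is completed fails the run):
1. the loose leg is held by the fingers level with the set legs (within 4 mm) while its lever is still open (under 0.3 rad) (z of loose_foot in the frame of set_foot_b between -0.004 and 0.004 m and contact force between the fingers and loose_leg above 3 N and value of joint lever below 0.3 rad), for 0.3 s.
2. the lever is closed (over 0.8 rad) with the leg still held at that height (z of loose_foot in the frame of set_foot_b between -0.004 and 0.004 m and contact force between the fingers and loose_leg above 3 N and value of joint lever above 0.8 rad), for 0.2 s.
At the end, for the whole second after the job is handed in: The fingers still grip the loose leg (over 3 N), its foot stands level with the set feet within 4 mm and at rest, and its lever is closed past 0.8 of 0.9 rad (all of step 2 and linear speed of loose_leg below 0.01 m/s); the arm keeps its last pose, push and grip.
It fails at once if a set leg was pushed out of its length or a thing beside the board was moved (set legs over 3 mm, things over 15 mm) (distance of any of set_foot_b, set_foot_c, set_foot_d from where it was at the start of the episode above 0.003 m or distance of any of gauze_box, tape_roll, pencil from where it was at the start of the episode above 0.015 m).
It also fails if it takes over 38 s, if anything falls off the work surface, if the arm or the gripper's body presses on something with over 40 N, if the wrist force passes 120 N, or if a joint passes its speed limit or range.

### The arm

A 6-joint arm with a two-finger parallel gripper is mounted at the origin on a cart in front of the work surface, level with it; the furniture and walls round the work are solid. World frame = base frame: x ahead of the robot, y to its left, z up, the work surface at z = 0. Lengths are in m, angles in rad, forces in N, time in s.
With the tool pointing down it reaches from about 0.3 to 0.75 m from the base axis. Payload 8.5 kg.
Tool frame: the origin (TCP) lies between the finger pads; the fingertips stand 17 mm ahead of it and the grasp point (between the pads) lies 2 mm behind it; z points along the fingers, y is the direction in which the jaws open and shut (so a half turn about z gives the same grasp; the last joint's range is limited). The gripper opens to 85 mm and grips with 20 to 120 N. Pads are 22 mm wide; open, the fingers measure 114 mm over their backs; the gripper's body (76 mm by 85 mm) begins 54 mm behind the grasp point. The pads swing forward as they close: fully open they stand 13 mm farther back than shut.
Start: joints at [1.056, 0.381, 1.297, -0, 1.464, -0.215], TCP at [0.162, 0.525, 0.248] pointing down, gripper open.
Joint ranges: [-3.11, 3.11], [-0.89, 2.33], [0.22, 2.48], [-1.42, 4.56], [0.17, 2.85], [-2.88, 2.88]. Speed limits (rad/s): [2.39, 2.39, 3.14, 3.14, 3.14, 3.14].

### API

Orientations are given as [roll, pitch, yaw] about the fixed x, y, z axes, in that order (R = Rz(yaw) Ry(pitch) Rx(roll)).
In Python, from rig import ctrl gives the robot as it stands. The module is installed in compiled form; this text tells all that it offers.
- The arm moves only by the tool apply_moves, never from a script. Its argument "plan" is a list of rows, each a list of 7 numbers: the opening, from 0 (shut) to 1 (fully open), then the shift along the world's x, y, z in mm, then the turn, a rotation vector about the world's x, y, z in rad. A call has exactly 10 rows; each row shifts and turns the commanded pose from where the row before left it; what a row does not reach is not made up. A row lasts 1/10 s, in which the tool goes at most 50 mm and 8.59 degrees, less where a joint would pass 70% of its speed; a pose out of reach is approached as far as the arm can. A call is refused whole if a number of a shift passes 50 or a number of a turn 0.15, either way. A call with a gripper value outside its range is refused whole. The fingers move at their own pace and stop on an object; the grip force is fixed at half the most. Time passes only in rows, so rows that do not move let the fingers close, or fill a call up. It gives the time, the measured TCP pose, the force and the opening at its end, in the units of the state.
- ctrl.observe(): the state, without advancing time (a new reading comes with each control period).
- ctrl.capture(name): name is "side" or "top"; returns the picture (420x560x3 uint8, blue, green, red); there is no depth.
- ctrl.camera_info(name): a dict with "fx", "fy", "cx", "cy" (pixels), "xyz" and "rotation" of the camera in the world. Camera axes: x right, y up, looking along -z (the intrinsics and any distortion apply to the point x, -y, -z); pixel columns grow to the right and rows downward; lengths in m; the calibration is good to about 2 mm. A picture is of the moment at which its call begins. camera_info takes no time and is no camera call.
- ctrl.finish_job(): hands the job in, once; it reports no verdict.
The state is a dict: "clock": time; "joint_pos": joint angles; "joint_vel": joint speeds; "joint_torque": joint torques, N m; "eef_pos": TCP position; "tcp_rot": TCP orientation; "wrist_force": force on the tool from outside, world axes, zero at the start; "ft_torque": the same for the moment, N m; "opening": opening from 0.0 (shut) to 1.0 (fully open).
Only numpy, scipy, OpenCV 4.12 (cv2) and the standard library are available. Lean on these libraries where they do the work, as an engineer would, in place of code of your own. Each camera call takes 0.05 s, during which the arm holds its last target. There are 200 camera calls.

## Working session

There is one attempt and no reset: what is moved stays moved. The work goes in short steps, Python scripts to look and compute and a tool call to move; the robot and the scene stay as the last step left them, time stands still between calls to the robot, and variables do not carry over. Pictures are saved under pics/ and viewed, about 8 in all and at most 12, crops included, and the job is handed in when it is done.

Besides the shell and the picture viewer there is one more tool, called after "Request:" as name(argument=value, ...) on one line, values as JSON. apply_moves: Moves the arm, as the interface text tells. Its arguments: {"type":"object","properties":{"plan":{"type":"array","items":{"type":"array","items":{"type":"number"}}}},"required":["plan"]}

```bash
mkdir -p pics
python3 - <<'E'
from rig import ctrl
import cv2,numpy as np
s=ctrl.observe();print({k:np.round(v,3).tolist() for k,v in s.items()})
for n in("top","side"):
    print(n,ctrl.camera_info(n)); cv2.imwrite(f"pics/{n}0.png",ctrl.capture(n))
E
```

```text
{'clock': 0.0, 'joint_pos': [1.056, 0.381, 1.298, 0.0, 1.464, -0.215], 'joint_vel': [0.0, -0.0, 0.002, 0.001, -0.001, 0.0], 'joint_torque': [-0.001, -44.847, -23.128, -0.0, 0.005, 0.0], 'eef_pos': [0.162, 0.525, 0.248], 'tcp_rot': [-3.14, -0.0, 2.842], 'wrist_force': [0.082, 0.667, 0.277], 'ft_torque': [-0.055, 0.018, 0.019], 'opening': 1.0}
top {'fx': 443.18546784844426, 'fy': 443.18546784844426, 'cx': 284.5395084144847, 'cy': 206.72077503107533, 'xyz': array([ 0.37254278, -0.06430796,  1.28601596]), 'rotation': array([ 0.13666771, -0.00552644, -1.5494752 ])}
side {'fx': 379.4544488853693, 'fy': 379.4544488853693, 'cx': 278.2070364468413, 'cy': 209.22493052714873, 'xyz': array([ 0.19164672, -0.85478781,  0.46096468]), 'rotation': array([ 1.19358726,  0.02477423, -0.41962001])}
```

View pics/top0.png

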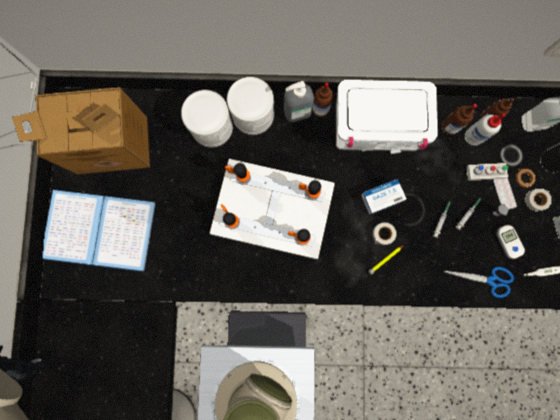

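View pics/side0.png

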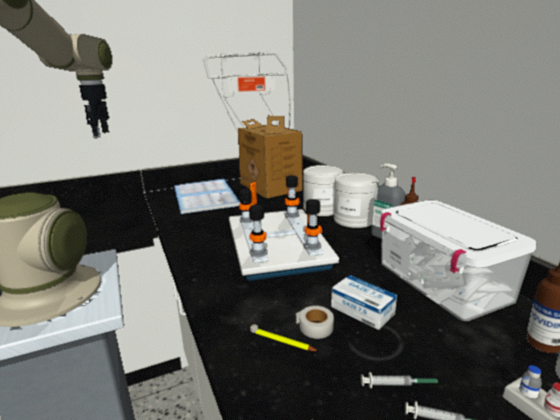

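Run:
```python
import cv2,numpy as np
t=cv2.imread("pics/top0.png")[150:265,205:340]; s=cv2.imread("pics/side0.png")[165:285,220:345]
t=cv2.resize(t,None,fx=5.5,fy=5.2,interpolation=cv2.INTER_CUBIC)[:598]
t=cv2.resize(cv2.imread("pics/top0.png")[150:262,205:340],None,fx=5,fy=5,interpolation=cv2.INTER_CUBIC)
s=cv2.resize(s,None,fx=5,fy=5,interpolation=cv2.INTER_CUBIC)
cv2.imwrite("pics/topc.png",t);cv2.imwrite("pics/sidec.png",s)
```

```text
(no output)
```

View pics/topc.png

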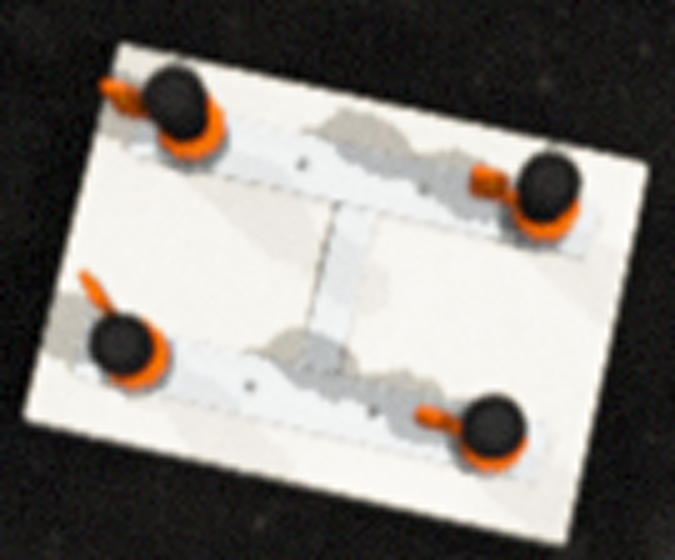

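View pics/sidec.png

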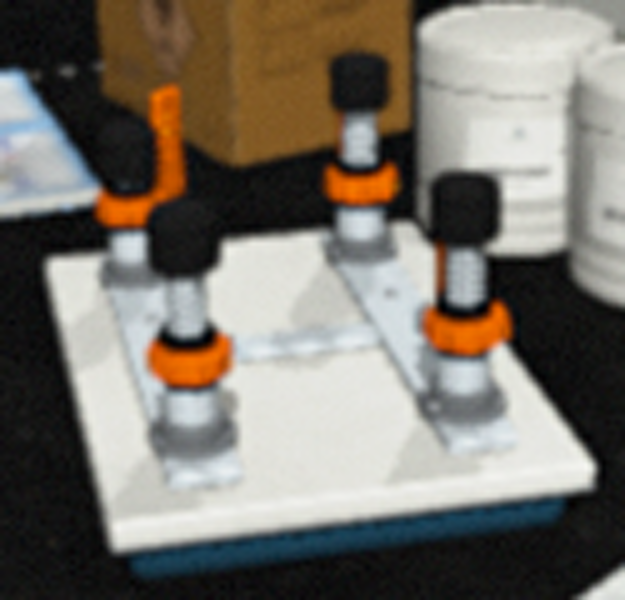

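```bash
cat > geo.py <<'E'
import cv2,numpy as np
from scipy.spatial.transform import Rotation as Ro
from rig import ctrl
CI={n:ctrl.camera_info(n) for n in("top","side")}
def proj(n,P):
    c=CI[n]; q=(np.atleast_2d(P)-c["xyz"])@Ro.from_euler("xyz",c["rotation"]).as_matrix()
    return np.c_[c["cx"]+c["fx"]*q[:,0]/-q[:,2], c["cy"]+c["fy"]*-q[:,1]/-q[:,2]]
a=np.linspace(0,2*np.pi,48,endpoint=False)
def cyl(c,z0,z1,r=.017): return np.vstack([np.c_[c[0]+r*np.cos(a),c[1]+r*np.sin(a),0*a+z] for z in(z0,z1)])
def cen(n,P):
    m=cv2.moments(cv2.convexHull(proj(n,P).astype(np.float32))); return np.array([m["m10"],m["m01"]])/m["m00"], m["m00"]
def b2w(p,x,y): c,s=np.cos(p[2]),np.sin(p[2]); return np.array([p[0]+c*x-s*y,p[1]+s*x+c*y])
E
python3 - <<'E'
from geo import *
from scipy.optimize import least_squares
I={n:np.mean([ctrl.capture(n).astype(float) for _ in range(4)],0) for n in CI}
np.savez("avg.npz",**I)
# crop estimates -> pixels
def pk(n,u,v): o=(205,150) if n=="top" else (220,165); return (u/5-.4+o[0],v/5-.4+o[1])
# foot keys: board x,y sign; seeds
seed={("top",1,1):(176,98),("top",1,-1):(548,188),("top",-1,1):(123,345),("top",-1,-1):(494,428),
("side",1,1):(360,82),("side",1,-1):(465,207),("side",-1,-1):(184,238)}
obs={}
for k,(u,v) in seed.items():
    n=k[0]; cx,cy=pk(n,u,v); g=I[n].max(2)
    # upsample patch, darkness-weighted threshold
    X0,Y0=int(cx)-12,int(cy)-12; p=cv2.resize(g[Y0:Y0+25,X0:X0+25],None,fx=8,fy=8,interpolation=cv2.INTER_CUBIC)
    m=(p<95).astype(np.uint8); m=cv2.morphologyEx(m,cv2.MORPH_OPEN,np.ones((25,25)))
    _,l,st,ce=cv2.connectedComponentsWithStats(m); i=l[int((cy-Y0)*8),int((cx-X0)*8)]
    obs[k]=np.array([(ce[i][0]+.5)/8-.5+X0,(ce[i][1]+.5)/8-.5+Y0,st[i][4]/64.])
corn={"top":{(1,1):(119,42),(1,-1):(650,163),(-1,-1):(568,545),(-1,1):(24,417)},"side":{(1,1):(410,225),(1,-1):(597,468),(-1,-1):(112,550),(-1,1):(44,262)}}
def res(q,rep=False):
    p=q[:3];h,bt=q[3:5];off={"top":q[5:7],"side":q[7:9]};r=[]
    for k,o in obs.items():
        n,sx,sy=k;hh=0 if(sx,sy)==(-1,1) else h
        c,A=cen(n,cyl(b2w(p,sx*.065,sy*.1),.105+hh,.133+hh))
        d=c+off[n]-o[:2];r+=list(d)
        if rep:print(k,"obs",o.round(1),"res",d.round(2),"area",round(A,0))
    for n in corn:
        for(sx,sy),uv in corn[n].items():
            d=proj(n,[*b2w(p,sx*.111,sy*.156),bt])[0]+off[n]-pk(n,*uv);r+=list(d*.5)
            if rep:print(n,sx,sy,d.round(2))
    return np.array(r+list(q[5:]*.5))
s=least_squares(res,[.33,.03,-.22,.02,.035,0,0,0,0],loss="soft_l1",x_scale=[.01,.01,.1,.01,.01,1,1,1,1])
res(s.x,True);print(s.x.round(4)); 
print("loose",b2w(s.x,-.065,.1),"se",np.sqrt(np.diag(np.linalg.inv(s.jac.T@s.jac)))[:5]*.4)
E
```

```text
('top', 1, 1) obs [239.7 170.2 147.4] res [-0.23 -0.62] area 163.0
('top', 1, -1) obs [313.9 187.1 130.7] res [ 0.17 -0.56] area 158.0
('top', -1, 1) obs [228.6 218.5 118.9] res [0.17 0.44] area 151.0
('top', -1, -1) obs [302.9 235.  121. ] res [0.27 0.11] area 150.0
('side', 1, 1) obs [291.3 181.  152.8] res [ 0.16 -0.3 ] area 154.0
('side', 1, -1) obs [312.  206.7 211.1] res [ 0.66 -0.97] area 233.0
('side', -1, -1) obs [258.6 209.8 315.5] res [-2.2  1.7] area 247.0
top 1 1 [-0.16  0.87]
top 1 -1 [-0.9   0.56]
top -1 -1 [-1.06 -0.05]
top -1 1 [-0.12  0.62]
side 1 1 [0.65 0.44]
side 1 -1 [-0.28  0.4 ]
side -1 -1 [ 0.02 -3.19]
side -1 1 [0.53 0.72]
[ 0.5398 -0.0314 -0.2047  0.0293  0.0344  0.2213 -0.2     1.5591  0.4775]
loose [0.49649699 0.07974364] se [0.00134494 0.00111112 0.00304535 0.00169538 0.00248665]
```

Run:
```python
from geo import *
from scipy.optimize import least_squares
I=dict(np.load("avg.npz"))
g={n:I[n].max(2).astype(np.float32) for n in I}
# edge-based: mean gradient (outside-inside brightness) along hull of each foot's top cap/sides in both views
feet=[(1,1),(1,-1),(-1,-1),(-1,1)]
def samp(n,uv): return cv2.remap(g[n],uv[:,0].astype(np.float32).reshape(1,-1),uv[:,1].astype(np.float32).reshape(1,-1),cv2.INTER_CUBIC)[0]
def score(n,p,f,h,off,d=1.0):
    H=cv2.convexHull((proj(n,cyl(b2w(p,f[0]*.065,f[1]*.1),.105+h,.133+h))+off).astype(np.float32))[:,0]
    c=H.mean(0); L=np.vstack([H,H[:1]]); s=np.r_[0,np.cumsum(np.hypot(*np.diff(L,axis=0).T))]; t=np.linspace(0,s[-1],80)
    B=np.c_[np.interp(t,s,L[:,0]),np.interp(t,s,L[:,1])]; T=np.gradient(B,axis=0);N=np.c_[-T[:,1],T[:,0]];N/=np.linalg.norm(N,axis=1)[:,None]
    N*=np.sign(((B-c)*N).sum(1))[:,None]
    return np.clip(samp(n,B+d*N)-samp(n,B-d*N),0,120).mean()
from itertools import product
p0=np.array([.5398,-.0314,-.2047])
from scipy.optimize import minimize
def cost(q):
    p=q[:3]/1000*[1,1,1];o={"top":q[4:6],"side":q[6:8]}
    return -sum(score(n,p,f,0 if f==(-1,1) else q[3]/1000,o[n]) for n in g for f in feet)+.5*np.sum(q[4:8]**2)
best=None
for h in(14,18,22,26,29):
    x0=np.r_[p0*1000,h,0,0,1,.5]
    S=np.vstack([x0]+[x0+np.eye(8)[i]*[3,3,15,3,.7,.7,.7,.7][i] for i in range(8)])
    r=minimize(cost,x0,method="Nelder-Mead",options=dict(initial_simplex=S,maxiter=1500,xatol=.02,fatol=.02))
    print(h,r.x.round(2),round(r.fun,2))
    if best is None or r.fun<best.fun:best=r
q=best.x;p=q[:3]/1000;print("loose",b2w(p,-.065,.1))
for h in range(12,32,2): print(h,[round(float(score("side",p,f,h/1000,q[6:8])),1) for f in feet[:3]])
s=6;im=cv2.resize(I["side"][168:262,225:335].astype(np.uint8),None,fx=s,fy=s,interpolation=cv2.INTER_CUBIC)
for f in feet:
    H=cv2.convexHull((proj("side",cyl(b2w(p,f[0]*.065,f[1]*.1),.105+(f!=(-1,1))*q[3]/1000,.133+(f!=(-1,1))*q[3]/1000))+q[6:8]).astype(np.float32))
    cv2.polylines(im,[((H-[225,168]+.5)*s).astype(int)],True,(0,255,0),1)
cv2.imwrite("pics/ov.png",im)
```

```text
14 [ 543.29  -35.45 -205.67   30.83   -1.25    1.18   -0.56    1.63] -748.24
18 [ 5.4022e+02 -3.3230e+01 -2.0551e+02  3.0190e+01 -2.2000e-01 -5.0000e-02
  1.0000e+00  1.4300e+00] -748.59
22 [ 5.4116e+02 -3.1540e+01 -2.0617e+02  2.5420e+01  4.2000e-01  7.0000e-02
  8.4000e-01 -2.7000e-01] -741.02
26 [ 5.4128e+02 -3.3390e+01 -2.0838e+02  3.0660e+01 -3.2000e-01  4.0000e-01
  6.4000e-01  1.7100e+00] -749.5
29 [ 5.4028e+02 -3.3200e+01 -2.0638e+02  3.0740e+01 -2.1000e-01 -1.0000e-02
  9.4000e-01  1.6800e+00] -750.09
loose [0.49715354 0.07799652]
12 [17.1, 29.3, 23.7]
14 [19.6, 32.4, 26.0]
16 [22.3, 35.2, 27.9]
18 [24.7, 37.6, 30.1]
20 [27.0, 39.5, 32.7]
22 [30.0, 42.2, 36.6]
24 [36.7, 47.1, 41.1]
26 [47.3, 60.4, 48.5]
28 [59.0, 78.8, 60.5]
30 [70.4, 88.1, 73.9]
```

View pics/ov.png

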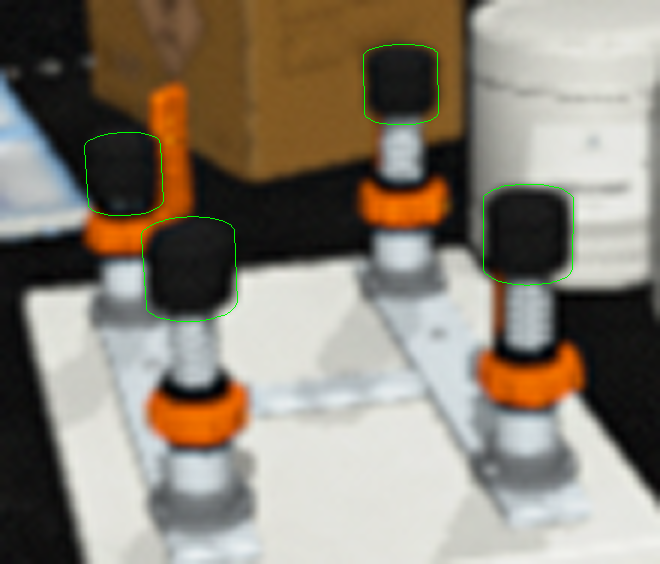

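Request:
apply_moves(plan=[[1, 16, -24, 0, 0, 0, -0.14], [1, 16, -24, 0, 0, 0, -0.14], [1, 16, -24, 0, 0, 0, -0.14], [1, 16, -24, 0, 0, 0, -0.14], [1, 16, -24, 0, 0, 0, -0.14], [1, 16, -24, 0, 0, 0, -0.14], [1, 16, -24, 0, 0, 0, -0.14], [1, 16, -24, 0, 0, 0, -0.14], [1, 16, -24, 0, 0, 0, -0.14], [1, 16, -24, 0, 0, 0, -0.14]])

```text
clock: 1.5
eef_pos: [0.3229, 0.2844, 0.2485]
tcp_rot: [3.141, -0.0, 1.436]
wrist_force: [1.4, 0.1, 0.7]
opening: 0.998
```

Request:
apply_moves(plan=[[1, 22, -26, 0, 0, 0, -0.075], [1, 22, -26, 0, 0, 0, -0.075], [1, 22, -26, 0, 0, 0, -0.075], [1, 22, -26, 0, 0, 0, -0.075], [1, 22, -26, 0, 0, 0, -0.075], [1, 22, -26, 0, 0, 0, -0.075], [1, 22, -26, 0, 0, 0, -0.075], [1, 21, -25, 0, 0, 0, -0.075], [1, 0, 0, 0, 0, 0, 0], [1, 0, 0, 0, 0, 0, 0]])

```text
clock: 2.5
eef_pos: [0.4974, 0.0782, 0.2481]
tcp_rot: [-3.141, 0.0, 0.841]
wrist_force: [0.3, 0.3, -0.4]
opening: 1.002
```

Run:
```python
from geo import *
I=dict(np.load("avg.npz"));p=np.array([.5403,-.0325,-.206]);
from scipy.ndimage import map_coordinates as mc
for f in [(1,1),(1,-1),(-1,-1),(-1,1)]:
    c=b2w(p,f[0]*.065,f[1]*.1); d=CI["side"]["xyz"][:2]-c; d/=np.linalg.norm(d)
    # profile along leg front line at radius 9 (shaft front), heights above post origin
    hs=np.arange(40,140,2); P=np.c_[np.tile(c+.009*d,(len(hs),1)),.046+hs/1000]
    uv=proj("side",P); v=np.array([[mc(I["side"][:,:,k],[uv[:,1],uv[:,0]+du],order=3) for k in(0,2)] for du in(-1,0,1,2)]).mean(0)
    print(f,"px/mm",np.round((uv[0,1]-uv[-1,1])/98,3)); print(" ".join(f"{h}:{int(b)}/{int(r)}" for h,b,r in zip(hs,*v)))
```

```text
(1, 1) px/mm 0.346
40:0/234 42:0/237 44:0/235 46:0/202 48:0/135 50:6/60 52:30/30 54:75/58 56:129/115 58:164/153 60:183/171 62:192/180 64:191/178 66:191/178 68:196/183 70:192/179 72:192/179 74:198/186 76:194/181 78:176/163 80:150/138 82:124/114 84:94/86 86:60/54 88:31/29 90:19/19 92:19/19 94:21/21 96:22/23 98:23/24 100:24/23 102:23/22 104:22/22 106:23/22 108:25/25 110:27/27 112:27/27 114:29/27 116:30/29 118:30/41 120:30/66 122:31/92 124:31/109 126:31/116 128:32/120 130:33/123 132:34/126 134:35/128 136:35/129 138:36/130
(1, -1) px/mm 0.407
40:0/230 42:0/235 44:0/228 46:0/182 48:3/108 50:8/38 52:16/11 54:57/46 56:121/111 58:170/158 60:184/172 62:183/171 64:183/171 66:182/169 68:182/169 70:183/171 72:180/168 74:182/170 76:178/166 78:177/165 80:176/163 82:141/130 84:83/77 86:38/35 88:20/19 90:20/19 92:22/22 94:23/23 96:23/23 98:23/23 100:23/24 102:22/23 104:21/20 106:22/22 108:25/26 110:27/27 112:27/27 114:28/28 116:28/28 118:27/26 120:53/54 122:116/121 124:172/179 126:187/193 128:186/193 130:185/192 132:184/191 134:185/191 136:186/192 138:186/192
(-1, -1) px/mm 0.417
40:0/233 42:0/237 44
[... 268 characters left out ...]
8:24/25 100:23/24 102:23/23 104:22/21 106:23/23 108:26/25 110:29/28 112:28/28 114:27/27 116:31/29 118:32/28 120:31/34 122:23/63 124:11/107 126:4/137 128:3/153 130:3/163 132:2/162 134:2/155 136:3/152 138:3/151
(-1, 1) px/mm 0.352
40:0/230 42:0/237 44:0/232 46:0/201 48:0/142 50:7/73 52:21/28 54:37/26 56:41/34 58:33/30 60:26/26 62:21/22 64:20/20 66:22/23 68:24/24 70:24/24 72:24/23 74:24/24 76:23/23 78:22/21 80:25/25 82:26/27 84:27/28 86:29/29 88:31/31 90:30/30 92:26/26 94:21/20 96:17/16 98:16/20 100:18/31 102:20/48 104:22/66 106:24/80 108:26/89 110:27/93 112:28/96 114:29/97 116:30/96 118:31/94 120:30/90 122:30/87 124:30/87 126:29/89 128:29/91 130:28/94 132:28/97 134:29/100 136:29/102 138:29/103
```

Request:
apply_moves(plan=[[1, 0, 0, -14, 0, 0, 0], [1, 0, 0, -15, 0, 0, 0], [1, 0, 0, -15, 0, 0, 0], [1, 0, 0, -15, 0, 0, 0], [1, 0, 0, -15, 0, 0, 0], [1, 0, 0, -15, 0, 0, 0], [1, 0, 0, -15, 0, 0, 0], [1, 0, 0, -14, 0, 0, 0], [1, 0, 0, -14, 0, 0, 0], [1, 0, 0, 0, 0, 0, 0]])

```text
clock: 3.5
eef_pos: [0.496, 0.0794, 0.1153]
tcp_rot: [-3.139, 0.002, 0.844]
wrist_force: [0.4, 1.0, 1.2]
opening: 0.997
```

Run:
```python
from geo import *
s=ctrl.observe();print(s["eef_pos"],s["wrist_force"],s["clock"])
t=ctrl.capture("top")[150:262,205:340];d=ctrl.capture("side")[150:262,205:340]
cv2.imwrite("pics/pre.png",cv2.resize(np.vstack([t,d]),None,fx=2.67,fy=2.67,interpolation=cv2.INTER_CUBIC))
```

```text
[0.49603259 0.07944778 0.11526245] [0.35692397 0.9873853  1.17637607] 3.5
```

View pics/pre.png

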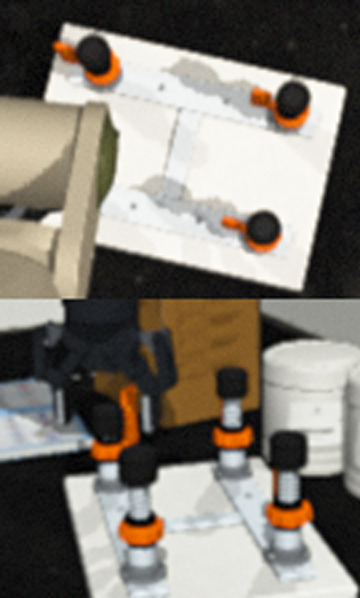

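Request:
apply_moves(plan=[[0.6, 0, 0, 0, 0, 0, 0], [0.3, 0, 0, 0, 0, 0, 0], [0.1, 0, 0, 0, 0, 0, 0], [0, 0, 0, 0, 0, 0, 0], [0, 0, 0, 0, 0, 0, 0], [0, 0, 0, 0, 0, 0, 0], [0, 0, 0, 0, 0, 0, 0], [0, 0, 0, 0, 0, 0, 0], [0, 0, 0, 0, 0, 0, 0], [0, 0, 0, 0, 0, 0, 0]])

```text
clock: 4.6
eef_pos: [0.4977, 0.0784, 0.1169]
tcp_rot: [3.141, -0.001, 0.842]
wrist_force: [-0.3, -0.4, 6.1]
opening: 0.378
```

Request:
apply_moves(plan=[[0, 0, 0, 3, 0, 0, 0], [0, 0, 0, 3, 0, 0, 0], [0, 0, 0, 3, 0, 0, 0], [0, 0, 0, 3, 0, 0, 0], [0, 0, 0, 3, 0, 0, 0], [0, 0, 0, 3, 0, 0, 0], [0, 0, 0, 3, 0, 0, 0], [0, 0, 0, 3, 0, 0, 0], [0, 0, 0, 3, 0, 0, 0], [0, 0, 0, 0, 0, 0, 0]])

```text
clock: 5.6
eef_pos: [0.4975, 0.0784, 0.1437]
tcp_rot: [3.141, -0.0, 0.842]
wrist_force: [1.8, -1.4, -1.9]
opening: 0.377
```

Run:
```python
from geo import *
from scipy.ndimage import map_coordinates as mc
s=ctrl.observe();print(s["eef_pos"],s["wrist_force"],s["ft_torque"],s["opening"])
A=np.mean([ctrl.capture("side").astype(float) for _ in range(4)],0);np.savez("avg2.npz",side=A)
p=np.array([.5403,-.0325,-.206])
for f in [(-1,1),(-1,-1)]:
    c=b2w(p,f[0]*.065,f[1]*.1); d=CI["side"]["xyz"][:2]-c; d/=np.linalg.norm(d)
    hs=np.arange(46,124,2); P=np.c_[np.tile(c+.009*d,(len(hs),1)),.046+hs/1000]; uv=proj("side",P)
    v=np.array([[mc(A[:,:,k],[uv[:,1],uv[:,0]+du],order=3) for k in(0,2)] for du in(-1,0,1,2)]).mean(0)
    print(f," ".join(f"{h}:{int(b)}/{int(r)}" for h,b,r in zip(hs,*v)))
cv2.imwrite("pics/lift.png",cv2.resize(A[160:262,215:325].astype(np.uint8),None,fx=5.8,fy=5.8,interpolation=cv2.INTER_CUBIC))
```

```text
[0.49750358 0.07841575 0.14371694] [ 1.80840062 -1.35602998 -1.89862226] [-0.2823176  -0.31799575  0.01716283] 0.3770730520316895
(-1, 1) 46:0/204 48:0/142 50:7/71 52:36/35 54:88/71 56:144/131 58:184/171 60:194/183 62:190/178 64:189/177 66:197/185 68:198/186 70:198/186 72:204/192 74:198/186 76:180/168 78:160/149 80:142/132 82:113/105 84:72/67 86:37/35 88:22/21 90:21/20 92:21/22 94:22/23 96:24/24 98:26/26 100:24/24 102:23/23 104:23/24 106:25/25 108:27/27 110:29/28 112:29/28 114:30/29 116:32/33 118:32/43 120:28/60 122:26/72
(-1, -1) 46:0/216 48:0/137 50:4/49 52:14/9 54:59/45 56:132/122 58:187/176 60:195/183 62:197/184 64:193/180 66:191/179 68:194/183 70:194/181 72:197/185 74:198/186 76:197/185 78:199/187 80:192/180 82:152/142 84:88/82 86:39/36 88:19/19 90:20/19 92:23/22 94:23/24 96:25/24 98:24/24 100:23/24 102:24/24 104:23/22 106:24/23 108:26/25 110:28/28 112:28/29 114:29/29 116:31/29 118:33/29 120:31/34 122:23/63
```

View pics/lift.png

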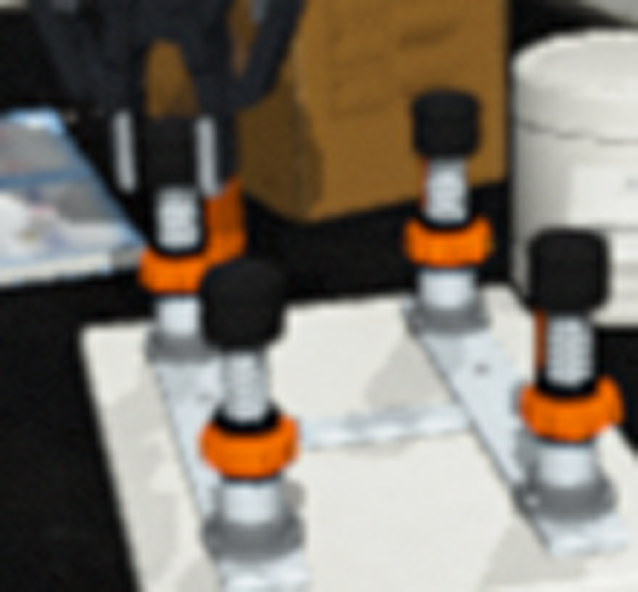

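Request:
apply_moves(plan=[[0, 0, 0, 0, 0, 0, 0], [0, 0, 0, 0, 0, 0, 0.05], [0, 0, 0, 0, 0, 0, 0.08], [0, 0, 0, 0, 0, 0, 0.08], [0, 0, 0, 0, 0, 0, 0.08], [0, 0, 0, 0, 0, 0, 0.08], [0, 0, 0, 0, 0, 0, 0.08], [0, 0, 0, 0, 0, 0, 0.08], [0, 0, 0, 0, 0, 0, 0.08], [0, 0, 0, 0, 0, 0, 0.08]])

```text
clock: 6.8
eef_pos: [0.4975, 0.0782, 0.1433]
tcp_rot: [3.142, 0.0, 1.535]
wrist_force: [2.5, -2.9, -1.8]
opening: 0.378
```

Request:
apply_moves(plan=[[0, 0, 0, 0, 0, 0, 0.06], [0, 0, 0, 0, 0, 0, 0.06], [0, 0, 0, 0, 0, 0, 0.06], [0, 0, 0, 0, 0, 0, 0.06], [0, 0, 0, 0, 0, 0, 0.06], [0, 0, 0, 0, 0, 0, 0.06], [0, 0, 0, 0, 0, 0, 0.06], [0, 0, 0, 0, 0, 0, 0.06], [0, 0, 0, 0, 0, 0, 0.0], [0, 0, 0, 0, 0, 0, 0.0]])

```text
clock: 7.8
eef_pos: [0.4975, 0.0782, 0.1432]
tcp_rot: [-3.141, 0.0, 2.01]
wrist_force: [2.4, -4.6, -2.4]
opening: 0.38
```

Run:
```python
from geo import *
s=ctrl.observe();print({k:np.round(s[k],3).tolist() for k in("clock","eef_pos","tcp_rot","wrist_force","ft_torque","joint_pos","opening")})
cv2.imwrite("pics/turn.png",cv2.resize(ctrl.capture("side")[160:262,215:325],None,fx=5.8,fy=5.8,interpolation=cv2.INTER_CUBIC))
```

```text
{'clock': 7.8, 'eef_pos': [0.497, 0.078, 0.143], 'tcp_rot': [-3.141, 0.0, 2.01], 'wrist_force': [2.359, -4.593, -2.359], 'ft_torque': [-0.755, -0.5, -0.051], 'joint_pos': [-0.079, 0.408, 1.59, -0.001, 1.143, -0.518], 'opening': 0.38}
```

View pics/turn.png

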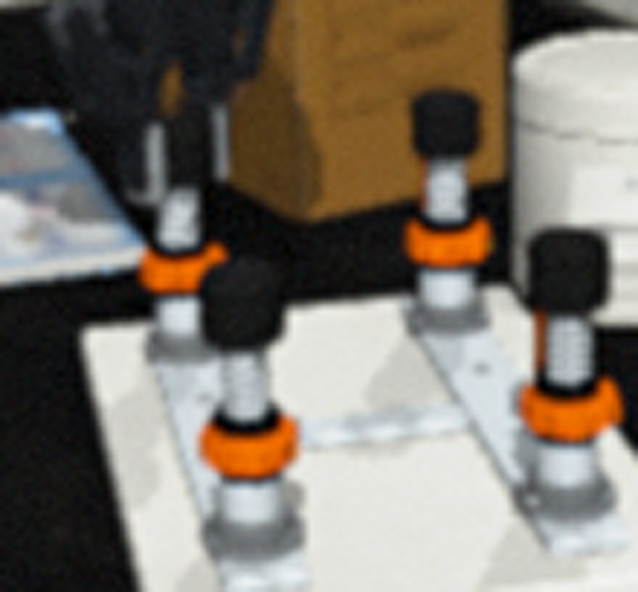

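Request:
apply_moves(plan=[[0, 0, 0, 0, 0, 0, 0.03], [0, 0, 0, 0, 0, 0, 0.03], [0, 0, 0, 0, 0, 0, 0.03], [0, 0, 0, 0, 0, 0, 0.03], [0, 0, 0, 0, 0, 0, 0.03], [0, 0, 0, 0, 0, 0, 0.0], [0, 0, 0, 0, 0, 0, 0.0], [0, 0, 0, 0, 0, 0, 0.0], [0, 0, 0, 0, 0, 0, 0], [0, 0, 0, 0, 0, 0, 0]])

```text
clock: 8.85
eef_pos: [0.4975, 0.0781, 0.1432]
tcp_rot: [-3.141, 0.0, 2.16]
wrist_force: [2.2, -4.9, -3.0]
opening: 0.376
```

```bash
python3 -c "
from rig import ctrl;s=ctrl.observe();print(s['tcp_rot'],s['wrist_force'],s['ft_torque'],s['eef_pos'])"
```

```text
[-3.14114444e+00  4.99492592e-04  2.16001101e+00] [ 2.16345912 -4.92377297 -2.98211642] [-0.81696824 -0.49732618 -0.06136592] [0.4974735  0.07809063 0.1432119 ]
```

Request:
apply_moves(plan=[[0, 0, 0, 0, 0, 0, 0.02], [0, 0, 0, 0, 0, 0, 0.02], [0, 0, 0, 0, 0, 0, 0.02], [0, 0, 0, 0, 0, 0, 0.0], [0, 0, 0, 0, 0, 0, 0.0], [0, 0, 0, 0, 0, 0, 0.0], [0, 0, 0, 0, 0, 0, 0.0], [0, 0, 0, 0, 0, 0, 0.0], [0, 0, 0, 0, 0, 0, 0], [0, 0, 0, 0, 0, 0, 0]])

```text
clock: 9.85
eef_pos: [0.4975, 0.0781, 0.1432]
tcp_rot: [-3.141, 0.0, 2.22]
wrist_force: [2.3, -5.3, -2.8]
opening: 0.377
```

```bash
python3 -c "
from rig import ctrl;s=ctrl.observe();print(s['tcp_rot'],s['wrist_force'],s['ft_torque'],s['eef_pos'])"
```

```text
[-3.14114994e+00  4.93353665e-04  2.21998357e+00] [ 2.33703913 -5.30597333 -2.82344168] [-0.80286448 -0.48928135 -0.09166052] [0.49749707 0.07809288 0.14320278]
```

Request:
apply_moves(plan=[[0, 0, 0, 0, 0, 0, 0.02], [0, 0, 0, 0, 0, 0, 0.02], [0, 0, 0, 0, 0, 0, 0.02], [0, 0, 0, 0, 0, 0, 0.02], [0, 0, 0, 0, 0, 0, 0.0], [0, 0, 0, 0, 0, 0, 0.0], [0, 0, 0, 0, 0, 0, 0.0], [0, 0, 0, 0, 0, 0, 0.0], [0, 0, 0, 0, 0, 0, 0], [0, 0, 0, 0, 0, 0, 0]])

```text
clock: 10.85
eef_pos: [0.4977, 0.078, 0.1432]
tcp_rot: [-3.141, 0.001, 2.3]
wrist_force: [3.5, -6.2, -2.2]
opening: 0.373
```

Run:
```python
from geo import *
s=ctrl.observe();print(s['tcp_rot'],s['wrist_force'],s['ft_torque'],s['eef_pos'])
t=ctrl.capture("top")[150:262,205:340];d=ctrl.capture("side")[160:260,200:320]
f=lambda x,k:cv2.resize(x,None,fx=k,fy=k,interpolation=cv2.INTER_CUBIC)
d=f(d,4);t=f(t,2.3);t=cv2.copyMakeBorder(t,0,d.shape[0]-t.shape[0],0,0,cv2.BORDER_CONSTANT)
cv2.imwrite("pics/turn2.png",np.hstack([t,d]))
```

```text
[-3.14128458e+00  9.16719382e-04  2.29978298e+00] [ 3.4508931  -6.17590807 -2.19860694] [-0.92400494 -0.51050621 -0.16367109] [0.49768205 0.07796343 0.1432265 ]
```

View pics/turn2.png

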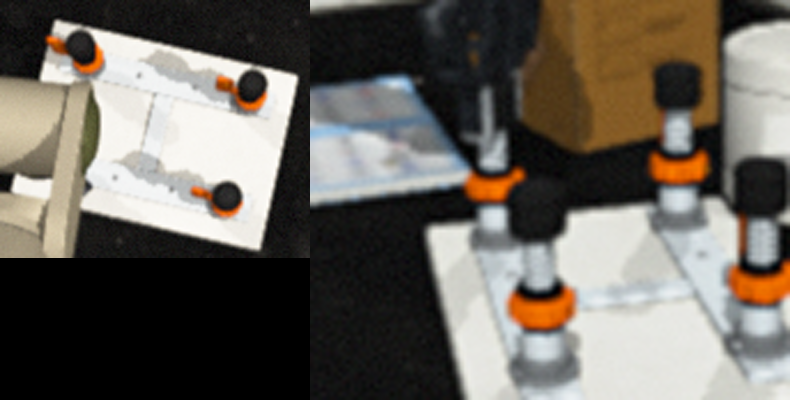

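Request:
apply_moves(plan=[[0, 0, 0, 0, 0, 0, 0.02], [0, 0, 0, 0, 0, 0, 0.02], [0, 0, 0, 0, 0, 0, 0.02], [0, 0, 0, 0, 0, 0, 0.0], [0, 0, 0, 0, 0, 0, 0.0], [0, 0, 0, 0, 0, 0, 0.0], [0, 0, 0, 0, 0, 0, 0.0], [0, 0, 0, 0, 0, 0, 0.0], [0, 0, 0, 0, 0, 0, 0], [0, 0, 0, 0, 0, 0, 0]])

```text
clock: 11.95
eef_pos: [0.4981, 0.0777, 0.1433]
tcp_rot: [3.142, 0.002, 2.359]
wrist_force: [5.5, -6.6, -4.2]
opening: 0.377
```

```bash
python3 -c "
from rig import ctrl;s=ctrl.observe();print(s['tcp_rot'],s['wrist_force'],s['ft_torque'],s['eef_pos'])"
```

```text
[3.14152402e+00 1.80485691e-03 2.35930453e+00] [ 5.54716011 -6.61918944 -4.21303227] [-1.17598115 -0.74957063 -0.33499899] [0.49812018 0.07772866 0.1432693 ]
```

Request:
apply_moves(plan=[[0, 0, 0, 0, 0, 0, 0.02], [0, 0, 0, 0, 0, 0, 0.02], [0, 0, 0, 0, 0, 0, 0.0], [0, 0, 0, 0, 0, 0, 0.0], [0, 0, 0, 0, 0, 0, 0.0], [0, 0, 0, 0, 0, 0, 0.0], [0, 0, 0, 0, 0, 0, 0.0], [0, 0, 0, 0, 0, 0, 0.0], [0, 0, 0, 0, 0, 0, 0], [0, 0, 0, 0, 0, 0, 0]])

```text
clock: 12.95
eef_pos: [0.4984, 0.0776, 0.1433]
tcp_rot: [3.141, 0.003, 2.399]
wrist_force: [7.3, -7.1, -4.7]
opening: 0.378
```

```bash
python3 -c "
from rig import ctrl;s=ctrl.observe();print(s['tcp_rot'],s['wrist_force'],s['ft_torque'],s['eef_pos'])"
```

```text
[3.14132527e+00 2.50682503e-03 2.39904689e+00] [ 7.31841008 -7.05299865 -4.73219381] [-1.30805135 -0.87390112 -0.44780625] [0.4984354  0.07756638 0.14330334]
```

Run:
```python
from geo import *
from scipy.ndimage import map_coordinates as mc
A=np.mean([ctrl.capture("side").astype(float) for _ in range(6)],0)
p=np.array([.5403,-.0325,-.206])
for f in [(-1,1),(1,1)]:
    c=b2w(p,f[0]*.065,f[1]*.1); d=CI["side"]["xyz"][:2]-c; d/=np.linalg.norm(d)
    hs=np.arange(52,124,2); P=np.c_[np.tile(c+.009*d,(len(hs),1)),.046+hs/1000]; uv=proj("side",P)
    v=np.array([mc(A[:,:,0],[uv[:,1],uv[:,0]+du],order=3) for du in(0,1,2)]).mean(0)
    print(f," ".join(f"{h}:{int(b)}" for h,b in zip(hs,v)))
    for z in (58,64,70,76):
        u0,v0=proj("side",[*c,.046+z/1000])[0]; us=np.arange(-10,14); q=[mc(A[:,:,k],[v0+0*us,u0+us],order=1) for k in(0,2)]
        print(z,"R-B",(q[1]-q[0]).astype(int).tolist())
o=np.array([-.065,.1-.0025])
for L in(.5,.6,.7,.8,.9):
    a_=np.pi/2-.9+L; e=np.array([np.cos(a_),np.sin(a_)]);n=np.array([-e[1],e[0]])
    Q=[[*b2w(p,*(o+r*e+t*n)),.046+.07] for r in(.023,.044) for t in(-.00325,.00325)]
    print(L,(proj("side",Q)[:,0]-proj("side",[*b2w(p,-.065,.1),.116])[0,0]).round(1))
```

```text
(-1, 1) 52:41 54:95 56:146 58:179 60:197 62:199 64:187 66:166 68:143 70:133 72:137 74:134 76:131 78:133 80:135 82:133 84:128 86:124 88:122 90:122 92:124 94:125 96:123 98:119 100:119 102:122 104:122 106:117 108:106 110:92 112:75 114:53 116:36 118:28 120:29 122:29
58 R-B [-25, -41, -52, -49, -32, -13, -3, -4, -9, -12, -12, -11, -11, -10, -8, -4, -1, 0, -1, -2, -1, 0, 0, 0]
64 R-B [-31, -39, -34, -16, -2, 1, 0, -2, -7, -9, -10, -9, -9, -8, -6, -3, -1, 0, 0, 1, 1, 0, 0, 0]
70 R-B [-35, -27, -11, 0, 1, 0, -2, -3, -6, -8, -8, -9, -9, -9, -8, -3, 0, 0, 0, 0, 0, 0, 0, -1]
76 R-B [-20, -7, 1, 0, -3, -3, -5, -5, -4, -6, -6, -7, -7, -8, -7, -3, 0, 0, 0, -1, 0, 1, 3, 11]
(1, 1) 52:34 54:81 56:137 58:171 60:188 62:200 64:199 66:198 68:203 70:199 72:199 74:207 76:206 78:188 80:161 82:133 84:100 86:63 88:34 90:21 92:21 94:22 96:24 98:25 100:24 102:24 104:24 106:25 108:26 110:27 112:29 114:31 116:33 118:32 120:30 122:30
58 R-B [23, 18, 12, 5, 0, 3, 17, 21, 4, -10, -12, -11, -11, -11, -8, -5, 0, 1, -1, -2, -1, 0, 1, 3]
64 R-B [89, 87, 81, 73, 67, 65, 66, 51, 13, -10, -12, -11, -11, -11, -8, -4, -2, -1, -1, -1, -1, 0, 1, 4]
70 R-B [95, 95, 95, 95, 94, 96, 94, 64, 14, -11, -13, -12, -12, -10, 4, 34, 48, 38, 27, 21, 14, 5, 1, 2]
76 R-B [95, 94, 94, 94, 93, 95, 96, 76, 27, -7, -12, -12, -12, -6, 21, 69, 96, 95, 93, 89, 74, 44, 14, 3]
0.5 [3.5 1.2 5.4 3.2]
0.6 [2.7 0.4 3.9 1.6]
0.7 [ 1.9 -0.5  2.3  0. ]
0.8 [ 1.  -1.3  0.8 -1.5]
0.9 [ 0.2 -2.1 -0.8 -3.1]
```

Request:
apply_moves(plan=[[0, 0, 0, 0, 0, 0, 0.02], [0, 0, 0, 0, 0, 0, 0.02], [0, 0, 0, 0, 0, 0, 0.0], [0, 0, 0, 0, 0, 0, 0.0], [0, 0, 0, 0, 0, 0, 0.0], [0, 0, 0, 0, 0, 0, 0.0], [0, 0, 0, 0, 0, 0, 0.0], [0, 0, 0, 0, 0, 0, 0.0], [0, 0, 0, 0, 0, 0, 0], [0, 0, 0, 0, 0, 0, 0]])

```text
clock: 14.25
eef_pos: [0.4987, 0.0773, 0.1436]
tcp_rot: [3.141, 0.003, 2.439]
wrist_force: [7.7, -8.8, -3.3]
opening: 0.378
```

```bash
python3 -c "
from rig import ctrl;s=ctrl.observe();print(s['clock'],s['tcp_rot'],s['wrist_force'],s['ft_torque'],s['eef_pos'],s['opening'])"
```

```text
14.25 [3.14140713 0.00345039 2.43890561] [ 7.66313935 -8.83216461 -3.25958772] [-1.56274484 -0.95525059 -0.49986095] [0.49865084 0.07726386 0.14357179] 0.3775385729975147
```

```bash
python3 -c "
from rig import ctrl;print(ctrl.finish_job())"
```

```text
the job is handed in; nothing more can be done
None
```

I gripped the sunken leg's foot (the +y corner nearest the robot), raised it about 27 mm and closed its lever by turning the hand about 1.6 rad counter-clockwise. I handed the job in at 14.25 s, still gripping; no verdict came back.

**Height:** Before the turn, the visible shaft between collar and foot measured 28.0 mm on the loose leg and 28.1 mm on a set leg. After the turn the tool height had changed by no more than 0.5 mm. The fingers then hid the bottom of the foot, so I could not repeat the image check.

**Lever:** I did not see the closed lever, because it lies behind the shaft in the side view and under the arm in the top view. No orange showed on either side of the shaft, which means it is past roughly 0.65 rad. The wrist torque rose steadily to 0.50 N m. That is above the 0.3 N m the cam can take, so I judged the lever to be on its stop.

**Force and surroundings:** At the end the wrist force was about 12 N, and the gripper opening held at 0.378 (about 32 mm on the 34 mm foot). The set legs in view looked unchanged in the last pictures. I did not re-measure the gauze box, tape roll or pencil, but the arm's path stayed clear of them.

**Disagreement:** An early outline fit put the set legs about 30 mm above the sunken leg, outside the stated range. I used the 27–28 mm from the shaft edges instead, and the comparison after the lift agreed with it.

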